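# Turn the silversmith's turntable once round past its pointer

### The job

Check that the raised bowl runs true: by its upright handle, push the bench turntable round anticlockwise (seen from above), past the fixed pointer a first time and then on through one whole further turn, and leave it with the handle lined up with the pointer again, to within about 10 degrees. Push at a steady hand pace, do not fling it round; the bowl must stay standing upright in the middle of the plate, and the other things on the bench stay where they are.

Things in the scene. Friction and masses are not known exactly. Their poses are not given: they have to be found in the camera images.
- turntable (a joint): Angle of the round turntable plate in rad. 0 = the upright handle stands exactly in line with the fixed pointer; it grows as the plate turns anticlockwise seen from above. It counts on through whole turns (6.283 = one full turn after first standing at the pointer) and has no stops. It starts between -1.4 and -0.35, so the handle is short of the pointer. The bearing is stiff (about 0.2 N m, some 2 N at the handle): the plate stays where it is left, without coasting.
- plate_centre (a point): Point on the turning axis (vertical) at the upper face of the turntable plate, 60 mm above the bench. The plate is a dark steel disc with fine turned rings, 224 mm across and 15 mm thick, on a dark iron foot that is fixed to the bench.
- handle_top (a point): Centre of the top of the upright wooden handle, 128 mm above the bench and 68 mm above the plate. The handle is a round grip 20 to 26 mm in diameter (36 mm across at its low foot collar, 4 mm high) on a pin fixed to the plate 92 mm from the axis; the grip spins freely on its pin, so a finger that pushes it rolls round it without binding.
- pointer_tip (a point): Tip of the fixed steel pointer that stands just outside the rim of the plate, pointing at the axis, 115 mm from the axis and 60 mm above the bench (its top is at 64 mm, so a finger tip more than 70 mm above the bench passes over it). It is 24 mm wide, and its post stands 120 to 146 mm from the axis.
- bowl: Plain silver-coloured metal bowl, 92 mm across the rim and 45 mm high, 0.25 to 0.5 kg, standing loose near the middle of the plate; origin at the centre of its underside, z up. Its rim is 105 mm above the bench and leaves 24 mm or more free to the handle.
- block: Bystander: polished steel bench block 70 x 70 x 25 mm lying on the bench near the turntable, clear of the rim; origin at the centre of its underside.
- tin: Bystander: flat round tin with lid, 72 mm across and 34 mm high, on the bench near the turntable, clear of the rim; origin at the centre of its underside.
- hammer: Bystander: hammer 240 mm long lying on the left part of the bench.
- mallet: Bystander: wooden mallet 245 mm long with a round head 60 mm in diameter, lying on the right part of the bench.
Things that resemble listed ones, but are neither listed nor needed, are in the scene too. What is shaped like the bowl but green is not meant.

How it is judged:
By the outcome, as a careful person would: the job done as asked, in the order asked, and still so for the second after the job is handed in, with the robot touching nothing.
It also fails if it takes over 64 s, if anything falls off the work surface, if the arm or the gripper's body presses on something with over 40 N, if the wrist force passes 120 N, or if a joint passes its speed limit or range.

### The arm

A 6-joint arm with a two-finger parallel gripper is mounted at the origin on the work surface. World frame = base frame: x ahead of the robot, y to its left, z up, the work surface at z = 0. Lengths are in m, angles in rad, forces in N, time in s.
With the tool pointing down it reaches from about 0.25 to 0.725 m from the base axis. Payload 4 kg.
Tool frame: the origin (TCP) lies on the centre line of the jaws, within the pads' length; the fingertips stand ahead of it and the grasp point (between the pads) lies 11 mm behind it (bot.tip_extent is the z of the fingertips in the tool frame, in m); z points along the fingers, y is the direction in which the jaws open and shut (so a half turn about z gives the same grasp; the last joint's range is limited). The gripper opens to 85 mm and grips with 20 to 120 N. Pads are 22 mm wide; open, the fingers measure 114 mm over their backs; the gripper's body (76 mm by 85 mm) begins 54 mm behind the grasp point. The pads swing forward as they close: fully open they stand 13 mm farther back than shut.
Start: joints at [-1.284, 0.241, 0.005, 1.335, 0, 1.571], TCP at [0.141, -0.48, 0.239] pointing down, gripper open.
Joint ranges: [-2.72, 2.72], [-1.05, 1.87], [-1.09, 1.28], [-1.99, 2.15], [-1.42, 1.44], [-3.14, 3.14]. Speed limits (rad/s): [2.79, 2.79, 3.14, 3.14, 3.14, 3.14].

### API

Orientations are given as a unit quaternion [x, y, z, w].
In Python, from workcell import bot gives the robot as it stands.
- The arm moves only by the shell command python3 -m jog 'ROWS'. ROWS is JSON, a list that holds one entry, the list of rows, each a list of 7 numbers: the shift along the world's x, y, z in m, then the turn, a rotation vector about the world's x, y, z in degrees, then the closure in counts, from 0 (fully open) to 255 (shut). In form: [[[tx, ty, tz, ax, ay, az, fingers], ...]]. A call has 1 to 10 rows; each row is the pose to reach, as a shift and turn from the pose commanded when the call began; what a row does not reach only later rows make up. A row lasts 1/12 s, in which the tool goes at most 41.7 mm and 7.16 degrees, less where a joint would pass 70% of its speed; a pose out of reach is approached as far as the arm can. A call with a gripper value outside its range is refused whole. The fingers move at their own pace and stop on an object; the grip force is fixed at half the most. Time passes only in rows, so rows that repeat a pose let the fingers close. It gives the time, the measured TCP pose, the force and the opening at its end, in the units of the state.
- bot.get_obs(): the state, without advancing time (a new reading comes with each control period).
- bot.camera(name): name is "scene" or "top"; returns the picture (400x640x3 uint8, blue, green, red); there is no depth.
- bot.camera_model(name): a dict with "K" (3x3 intrinsics, pixels), "T" (4x4, takes a point from camera to world coordinates). Camera axes: x right, y down, z forward; pixel columns grow to the right and rows downward; lengths in m; the calibration is good to about 2 mm. A picture is of the moment at which its call begins. camera_model takes no time and is no camera call.
- bot.job_done(): hands the job in, once; it reports no verdict.
The state is a dict: "clock": time; "joint_pos": joint angles; "joint_vel": joint speeds; "tau": joint torques, N m; "eef_pos": TCP position; "tool_rot": TCP orientation; "ft_force": force on the tool from outside, world axes, zero at the start; "ft_torque": the same for the moment, N m; "grip_width": finger opening in m.
Only numpy, scipy, OpenCV 4.12 (cv2) and the standard library are available. Lean on these libraries where they do the work, as an engineer would, in place of code of your own. Each camera call takes 0.05 s, during which the arm holds its last target. There are 200 camera calls.

## Working session

There is one attempt and no reset: what is moved stays moved. The work goes in short steps, Python scripts to look and compute and a shell command to move; the robot and the scene stay as the last step left them, time stands still between calls to the robot, and variables do not carry over. Pictures are saved under pics/ and viewed, about 8 in all and at most 12, crops included, and the job is handed in when it is done.

```bash
ls; mkdir -p pics; python3 - <<'E'
from workcell import bot
import cv2,numpy as np
for n in("top","scene"):
    im=bot.camera(n);cv2.imwrite(f"pics/{n}0.png",im)
    m=bot.camera_model(n);print(n,np.round(m["K"],1).tolist(),np.round(m["T"],3).tolist())
print(bot.get_obs(),bot.tip_extent)
E
```

```text
pics
top [[434.3, 0.0, 314.0], [0.0, 434.3, 206.2], [0.0, 0.0, 1.0]] [[-0.009, -0.998, 0.065, 0.437], [-1.0, 0.01, 0.016, -0.015], [-0.017, -0.065, -0.998, 1.236], [0.0, 0.0, 0.0, 1.0]]
scene [[407.8, 0.0, 320.4], [0.0, 407.8, 201.6], [0.0, 0.0, 1.0]] [[-0.346, 0.805, -0.482, 1.133], [0.938, 0.292, -0.186, 0.246], [-0.009, -0.516, -0.856, 1.174], [0.0, 0.0, 0.0, 1.0]]
{'clock': 0.1, 'joint_pos': array([-1.28402510e+00,  2.41334858e-01,  3.85983543e-03,  1.33521522e+00,
        3.66441420e-05,  1.57079989e+00]), 'joint_vel': array([ 0.00095058, -0.00275176,  0.00283357, -0.00042292, -0.00069047,
        0.00321343]), 'tau': array([ 5.59982400e-04, -3.73137581e+01,  2.53010416e+01,  1.08833757e-02,
        2.70852132e-05,  3.66211168e-06]), 'eef_pos': array([ 0.14128143, -0.47904444,  0.2385037 ]), 'tool_rot': array([ 9.89737696e-01,  1.42892952e-01, -1.17183249e-04, -9.39859819e-04]), 'ft_force': array([-0.3715283 ,  0.02933944,  0.69292678]), 'ft_torque': array([-0.00511543,  0.08052785,  0.04048189]), 'grip_width': 0.08539844302670394} 0.008
```

View pics/top0.png

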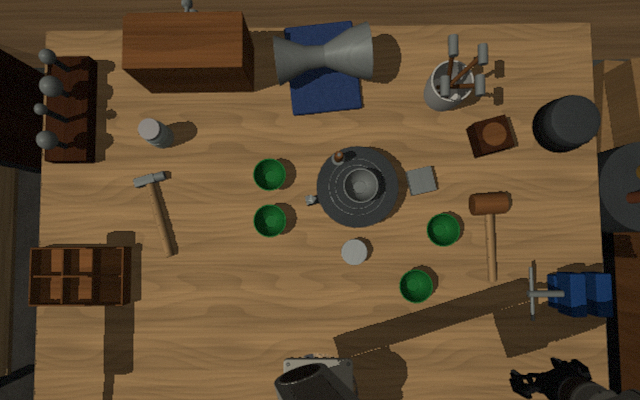

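View pics/scene0.png

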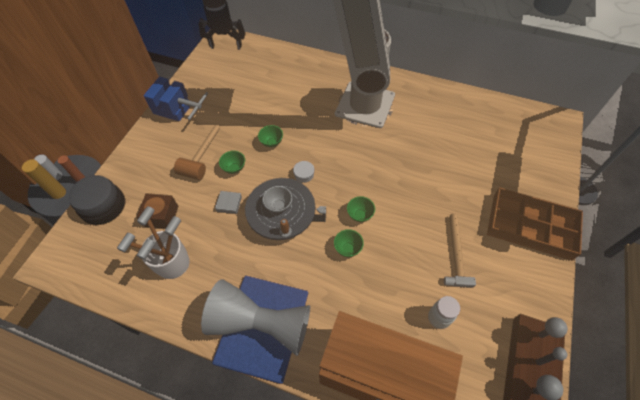

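Top view: the turntable is at about (358,186), the handle at about (338,157), the pointer at about (311,200), the silver bowl at about (362,184), the tin at (355,251) and the block at (422,180). Green bowls at (270,174), (270,221), (444,229) and (416,285) could be mistaken for the bowl, but they are green and on the bench. The hammer, mallet and pot handles are nowhere near the plate, so the handle is the wooden grip on it.

```bash
cat > h.py <<'E'
from workcell import bot
import cv2,numpy as np
def ray(n,u,v,z):
    m=bot.camera_model(n);T=m["T"];d=T[:3,:3]@np.linalg.solve(m["K"],[u,v,1.]);o=T[:3,3]
    return (o+d*(z-o[2])/d[2])
def proj(n,p):
    m=bot.camera_model(n);q=np.linalg.inv(m["T"])@np.r_[p,1];q=m["K"]@q[:3];return q[:2]/q[2]
E
python3 - <<'E'
from h import *
t=cv2.imread("pics/top0.png");s=cv2.imread("pics/scene0.png")
a=cv2.resize(t[130:270,285:445],None,fx=4.5,fy=4.5,interpolation=cv2.INTER_CUBIC)
cv2.imwrite("pics/c1.png",np.clip(a*1.6,0,255).astype(np.uint8)[:600,:800])
b=cv2.resize(s[155:255,205:345],None,fx=5.5,fy=5.5,interpolation=cv2.INTER_CUBIC)
cv2.imwrite("pics/c2.png",np.clip(b*1.3,0,255).astype(np.uint8)[:600,:800])
for n,p in(("plate",(358,186,.06)),("handle",(337,155,.128)),("ptr",(316,198,.06)),("bowl",(363,184,.105)),("tin",(355,251,.034)),("block",(422,180,.025))):print(n,ray("top",*p).round(3))
E
```

```text
plate [ 0.568 -0.116  0.06 ]
handle [ 0.641 -0.057  0.128]
ptr [ 0.536 -0.002  0.06 ]
bowl [ 0.568 -0.125  0.105]
tin [ 0.391 -0.107  0.034]
block [ 0.587 -0.298  0.025]
```

View pics/c1.png

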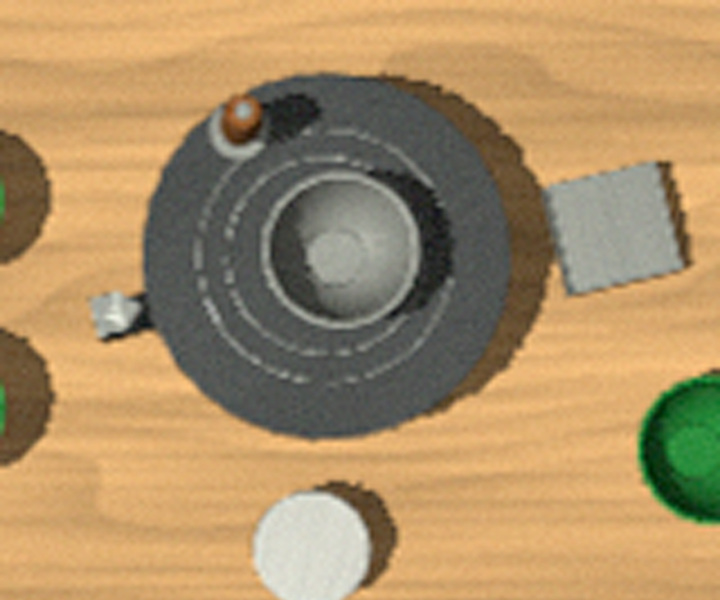

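View pics/c2.png

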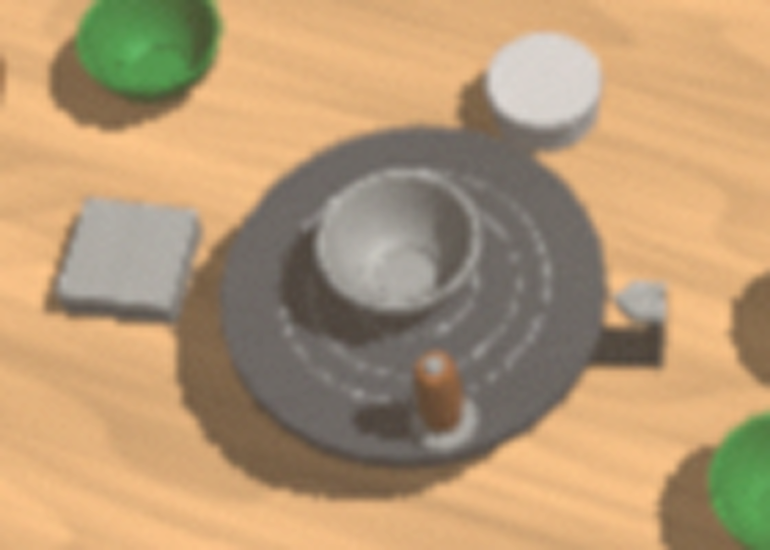

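The crops confirm the choice: silver bowl on the plate at crop (340,250), handle top at (242,108) in the top crop and (434,362) in the scene crop, pointer tip at about (150,303) and (612,300). The plate and pointer are also clear of the tin and block.

```bash
python3 - <<'E'
from h import *
T=lambda x,y:((x+.5)/4.5-.5+285,(y+.5)/4.5-.5+130)
S=lambda x,y:((x+.5)/5.5-.5+205,(y+.5)/5.5-.5+155)
P={}
for n,a,b,z in(("plate",(328,255.5),(414,293),.06),("handle",(242,108),(434,362),.128),("ptrtip",(150,303),(612,300),.062),("post",(117,313),(645,300),.064),("bowlrim",(341,249),(398,241),.105)):
    A=ray("top",*T(*a),z);B=ray("scene",*S(*b),z);P[n]=(A+B)/2;print(n,A.round(4),B.round(4))
c=P["plate"]
for n in P:
    d=(P[n]-c)[:2];print(n,np.hypot(*d).round(4),np.degrees(np.arctan2(d[1],d[0])).round(1))
E
python3 -m jog '[[[0.035,0.03,0.02,0,0,5,80],[0.07,0.06,0.02,0,0,10,80],[0.1,0.085,0.02,0,0,15,80],[0.13,0.11,0.02,0,0,18,80],[0.16,0.135,0.02,0,0,18,80],[0.19,0.16,0.02,0,0,18,80],[0.22,0.185,0.02,0,0,18,80],[0.25,0.21,0.02,0,0,18,80],[0.28,0.235,0.02,0,0,18,80],[0.3,0.25,0.02,0,0,18,80]]]'
python3 -c "
from workcell import bot
o=bot.get_obs();print(o['joint_pos'],bot.tip_extent)"
```

```text
plate [ 0.567  -0.1147  0.06  ] [ 0.5717 -0.1089  0.06  ]
handle [ 0.6448 -0.0611  0.128 ] [ 0.6413 -0.0606  0.128 ]
ptrtip [ 0.5391 -0.0069  0.062 ] [5.382e-01 2.000e-04 6.200e-02]
post [0.5331 0.013  0.064 ] [0.5329 0.0184 0.064 ]
bowlrim [ 0.5657 -0.1185  0.105 ] [ 0.5665 -0.1163  0.105 ]
plate 0.0 0.0
handle 0.0896 34.6
ptrtip 0.1127 105.8
post 0.1326 105.9
bowlrim 0.0065 -120.2
clock: 0.93
eef_pos: [0.4434, -0.2268, 0.2589]
tool_rot: [0.955, 0.297, 0.0, -0.001]
ft_force: [0.2, -0.9, 0.3]
grip_width: 0.0588
[-4.73308412e-01  2.29551631e-01  4.15403469e-02  1.38327815e+00
  9.36851968e-04  2.06441072e+00] 0.008
```

```bash
python3 -m jog '[[[0.03,0.025,0,0,0,0,80],[0.06,0.05,0,0,0,0,80],[0.09,0.075,0,0,0,0,80],[0.12,0.1,0,0,0,0,80],[0.15,0.125,0,0,0,0,80],[0.18,0.15,0,0,0,0,80],[0.202,0.168,0,0,0,0,80],[0.202,0.168,-0.03,0,0,0,80],[0.202,0.168,-0.065,0,0,0,80],[0.202,0.168,-0.09,0,0,0,80]]]'
python3 - <<'E'
from h import *
t=bot.camera("top");s=bot.camera("scene")
a=cv2.resize(t[130:250,285:445],None,fx=3.7,fy=3.7);b=cv2.resize(s[140:260,205:345],None,fx=3.7,fy=3.7)
cv2.imwrite("pics/d1.png",np.clip(cv2.resize(np.hstack([a,b]),None,fx=.72,fy=.72)*1.4,0,255).astype(np.uint8))
E
```

```text
clock: 1.77
eef_pos: [0.643, -0.0605, 0.1659]
tool_rot: [0.955, 0.297, -0.001, -0.001]
ft_force: [-0.3, -0.4, -1.1]
grip_width: 0.0585
```

View pics/d1.png

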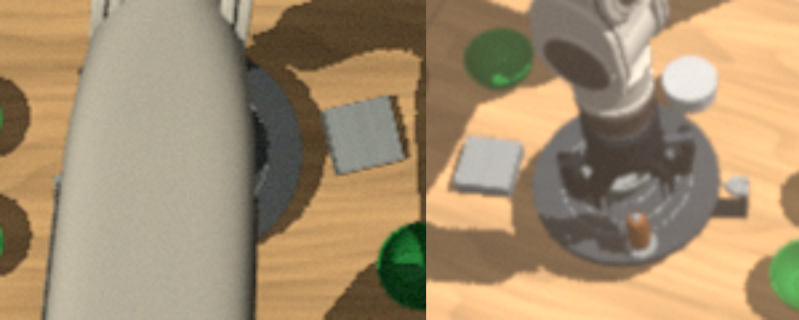

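The top view is blocked by the arm. In the scene view the open fingers straddle the line above the handle (640,232), as calculated. I'll lower, then narrow the cage.

```bash
python3 -m jog '[[[0,0,-0.025,0,0,0,80],[0,0,-0.05,0,0,0,80],[0,0,-0.073,0,0,0,80],[0,0,-0.073,0,0,0,110],[0,0,-0.073,0,0,0,140],[0,0,-0.073,0,0,0,140],[0,0,-0.073,0,0,0,140]]]'
python3 - <<'E'
from h import *
s=bot.camera("scene")
b=cv2.resize(s[140:260,205:345],None,fx=5,fy=5,interpolation=cv2.INTER_CUBIC)
cv2.imwrite("pics/d2.png",np.clip(b*1.4,0,255).astype(np.uint8))
print(proj("scene",[.643,-.061,.095]))
E
```

```text
clock: 2.45
eef_pos: [0.6453, -0.0619, 0.0993]
tool_rot: [0.955, 0.296, 0.002, 0.001]
ft_force: [-0.0, -0.3, -0.1]
grip_width: 0.0386
[284.10316656 226.10352068]
```

View pics/d2.png

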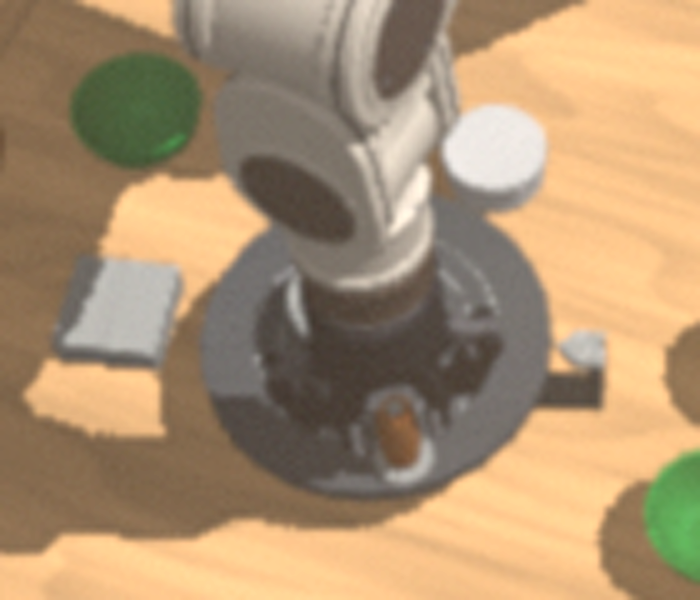

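Handle at (398,430) stands free between the fingertips, no contact force. I'll work out the circle rows.

```bash
cat > rows.py <<'E'
import sys,json,numpy as np
# a0, grip, offsets...  -> rows round the axis
a0=float(sys.argv[1]);g=int(sys.argv[2]);R=.092
for d in [list(map(float,x.split(','))) for x in sys.argv[3:]]:
    a=np.radians(a0);print(a0,json.dumps([[[round(R*(np.cos(a+np.radians(k))-np.cos(a)),3),round(R*(np.sin(a+np.radians(k))-np.sin(a)),3),0,0,0,int(k),g] for k in d]]).replace(' ',''));a0+=d[-1]
E
C=5,10,15,20,25,30,35,40,45,50
python3 rows.py 35 140 2,4,7,11,15,20,25,30,35,40 $C $C $C $C
```

```text
35.0 [[[-0.002,0.003,0,0,0,2,140],[-0.004,0.005,0,0,0,4,140],[-0.007,0.009,0,0,0,7,140],[-0.011,0.013,0,0,0,11,140],[-0.016,0.018,0,0,0,15,140],[-0.023,0.023,0,0,0,20,140],[-0.029,0.027,0,0,0,25,140],[-0.036,0.031,0,0,0,30,140],[-0.044,0.034,0,0,0,35,140],[-0.052,0.036,0,0,0,40,140]]]
75.0 [[[-0.008,0.002,0,0,0,5,140],[-0.016,0.003,0,0,0,10,140],[-0.024,0.003,0,0,0,15,140],[-0.032,0.003,0,0,0,20,140],[-0.04,0.002,0,0,0,25,140],[-0.048,0.0,0,0,0,30,140],[-0.055,-0.002,0,0,0,35,140],[-0.063,-0.005,0,0,0,40,140],[-0.07,-0.009,0,0,0,45,140],[-0.077,-0.014,0,0,0,50,140]]]
125.0 [[[-0.006,-0.005,0,0,0,5,140],[-0.012,-0.01,0,0,0,10,140],[-0.018,-0.016,0,0,0,15,140],[-0.023,-0.023,0,0,0,20,140],[-0.027,-0.029,0,0,0,25,140],[-0.031,-0.036,0,0,0,30,140],[-0.034,-0.044,0,0,0,35,140],[-0.036,-0.052,0,0,0,40,140],[-0.038,-0.059,0,0,0,45,140],[-0.039,-0.067,0,0,0,50,140]]]
175.0 [[[-0.0,-0.008,0,0,0,5,140],[0.0,-0.016,0,0,0,10,140],[0.001,-0.024,0,0,0,15,140],[0.003,-0.032,0,0,0,20,140],[0.005,-0.039,0,0,0,25,140],[0.008,-0.047,0,0,0,30,140],[0.012,-0.054,0,0,0,35,140],[0.016,-0.061,0,0,0,40,140],[0.021,-0.067,0,0,0,45,140],[0.027,-0.073,0,0,0,50,140]]]
225.0 [[[0.006,-0.005,0,0,0,5,140],[0.012,-0.01,0,0,0,10,140],[0.019,-0.015,0,0,0,15,140],[0.026,-0.018,0,0,0,20,140],[0.034,-0.021,0,0,0,25,140],[0.041,-0.024,0,0,0,30,140],[0.049,-0.026,0,0,0,35,140],[0.057,-0.027,0,0,0,40,140],[0.065,-0.027,0,0,0,45,140],[0.073,-0.027,0,0,0,50,140]]]
```

```bash
python3 -m jog '[[[-0.002,0.003,0,0,0,2,140],[-0.004,0.005,0,0,0,4,140],[-0.007,0.009,0,0,0,7,140],[-0.011,0.013,0,0,0,11,140],[-0.016,0.018,0,0,0,15,140],[-0.023,0.023,0,0,0,20,140],[-0.029,0.027,0,0,0,25,140],[-0.036,0.031,0,0,0,30,140],[-0.044,0.034,0,0,0,35,140],[-0.052,0.036,0,0,0,40,140]]]'
python3 - <<'E'
from h import *
s=bot.camera("scene")
b=cv2.resize(s[140:260,205:345],None,fx=5,fy=5,interpolation=cv2.INTER_CUBIC)
cv2.imwrite("pics/d3.png",np.clip(b*1.4,0,255).astype(np.uint8))
o=bot.get_obs();print(o['eef_pos'],o['ft_force'],o['joint_pos'])
E
```

```text
clock: 3.33
eef_pos: [0.5932, -0.0257, 0.0983]
tool_rot: [0.795, 0.607, 0.002, 0.002]
ft_force: [2.3, -1.0, -1.1]
grip_width: 0.0384
[ 0.59119573 -0.02524265  0.09814998] [-2.35885377  0.78687855 -0.37080232] [-4.26615524e-02  5.10727261e-01  2.40003705e-02  1.08176345e+00
 -2.03082983e-05  1.79262175e+00]
```

View pics/d3.png

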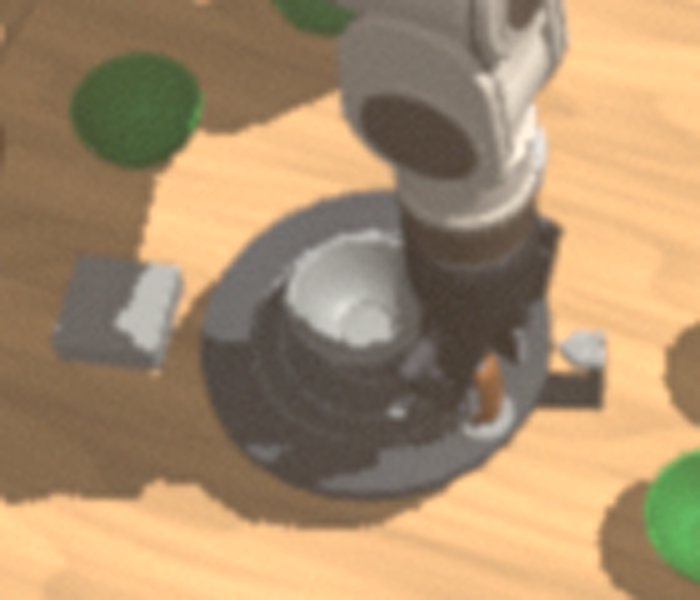

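The handle has turned with the cage to (488,390), the bowl stands in the middle, and the push force is about 2 N, as expected. Continuing.

```bash
python3 -m jog '[[[-0.008,0.002,0,0,0,5,140],[-0.016,0.003,0,0,0,10,140],[-0.024,0.003,0,0,0,15,140],[-0.032,0.003,0,0,0,20,140],[-0.04,0.002,0,0,0,25,140],[-0.048,0.0,0,0,0,30,140],[-0.055,-0.002,0,0,0,35,140],[-0.063,-0.005,0,0,0,40,140],[-0.07,-0.009,0,0,0,45,140],[-0.077,-0.014,0,0,0,50,140]]]'
python3 -m jog '[[[-0.006,-0.005,0,0,0,5,140],[-0.012,-0.01,0,0,0,10,140],[-0.018,-0.016,0,0,0,15,140],[-0.023,-0.023,0,0,0,20,140],[-0.027,-0.029,0,0,0,25,140],[-0.031,-0.036,0,0,0,30,140],[-0.034,-0.044,0,0,0,35,140],[-0.036,-0.052,0,0,0,40,140],[-0.038,-0.059,0,0,0,45,140],[-0.039,-0.067,0,0,0,50,140]]]'
python3 -c "
from workcell import bot
o=bot.get_obs();print(o['joint_pos'])"
```

```text
clock: 4.22
eef_pos: [0.5166, -0.0393, 0.0984]
tool_rot: [0.465, 0.885, 0.002, 0.002]
ft_force: [1.8, 1.4, 0.5]
grip_width: 0.0382
clock: 5.05
eef_pos: [0.4769, -0.1063, 0.0982]
tool_rot: [0.047, 0.999, 0.001, 0.002]
ft_force: [-0.6, 2.1, 1.9]
grip_width: 0.0387
[-0.2207391   0.32726614 -0.26759745  0.97247043  0.00224634 -0.12654994]
```

```bash
python3 -m jog '[[[0,-0.008,0,0,0,5,140],[0.0,-0.016,0,0,0,10,140],[0.001,-0.024,0,0,0,15,140],[0.003,-0.032,0,0,0,20,140],[0.005,-0.039,0,0,0,25,140],[0.008,-0.047,0,0,0,30,140],[0.012,-0.054,0,0,0,35,140],[0.016,-0.061,0,0,0,40,140],[0.021,-0.067,0,0,0,45,140],[0.027,-0.073,0,0,0,50,140]]]'
python3 -m jog '[[[0.006,-0.005,0,0,0,5,140],[0.012,-0.01,0,0,0,10,140],[0.019,-0.015,0,0,0,15,140],[0.026,-0.018,0,0,0,20,140],[0.034,-0.021,0,0,0,25,140],[0.041,-0.024,0,0,0,30,140],[0.049,-0.026,0,0,0,35,140],[0.057,-0.027,0,0,0,39,140],[0.063,-0.027,0,0,0,43,140],[0.066,-0.027,0,0,0,45,140]]]'
python3 - <<'E'
from h import *
s=bot.camera("scene")
b=cv2.resize(s[140:260,205:345],None,fx=5,fy=5,interpolation=cv2.INTER_CUBIC)
cv2.imwrite("pics/d4.png",np.clip(b*1.4,0,255).astype(np.uint8))
o=bot.get_obs();print(o['eef_pos'],o['ft_force'],o['joint_pos'])
E
```

```text
clock: 5.88
eef_pos: [0.5028, -0.1795, 0.0978]
tool_rot: [-0.379, 0.925, 0.0, 0.001]
ft_force: [-2.3, 2.6, 2.6]
grip_width: 0.0386
clock: 6.72
eef_pos: [0.5693, -0.207, 0.0976]
tool_rot: [-0.704, 0.71, -0.001, 0.0]
ft_force: [-1.5, 0.0, 1.2]
grip_width: 0.0382
[ 0.56975218 -0.20699066  0.09758902] [0.63833627 0.2890322  0.92442408] [-3.48415898e-01  5.37843744e-01  6.85862435e-02  1.09960559e+00
 -1.17985068e-04 -1.91055994e+00]
```

View pics/d4.png

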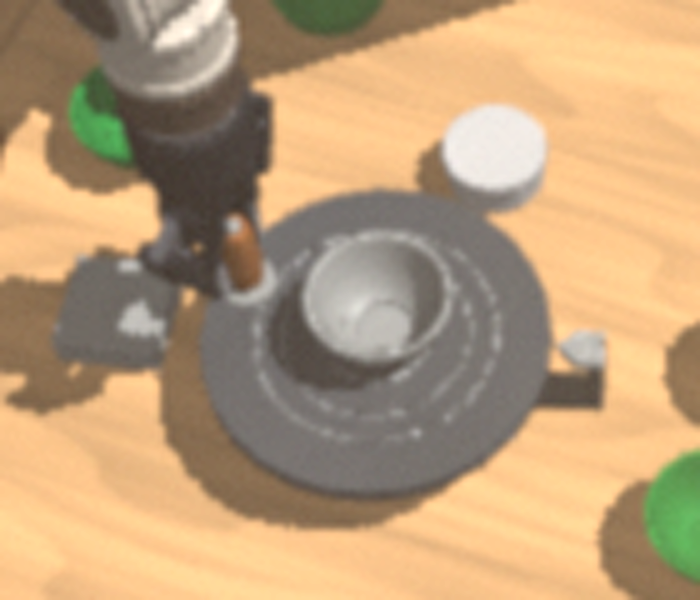

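Three quarters round: the handle is at (243,250), the bowl still sits in the middle, and the tin and block haven't moved. Now I'll open, lift, turn the wrist back a half turn and re-engage.

```bash
python3 -m jog '[[[-0.003,0,0,0,0,0,80],[-0.003,0,0,0,0,0,80],[-0.003,0,0,0,0,0,80],[-0.003,0,0.02,0,0,0,80],[-0.003,0,0.05,0,0,0,80],[-0.003,0,0.075,0,0,0,80],[-0.003,0,0.075,0,0,-7,80],[-0.003,0,0.075,0,0,-14,80],[-0.003,0,0.075,0,0,-21,80],[-0.003,0,0.075,0,0,-28,80]]]'
python3 -m jog '[[[0,0,0,0,0,-7,80],[0,0,0,0,0,-14,80],[0,0,0,0,0,-21,80],[0,0,0,0,0,-28,80],[0,0,0,0,0,-35,80],[0,0,0,0,0,-42,80],[0,0,0,0,0,-49,80],[0,0,0,0,0,-56,80],[0,0,0,0,0,-63,80],[0,0,0,0,0,-70,80]]]'
python3 -m jog '[[[0,0,0,0,0,-7,80],[0,0,0,0,0,-14,80],[0,0,0,0,0,-21,80],[0,0,0,0,0,-28,80],[0,0,0,0,0,-35,80],[0,0,0,0,0,-42,80],[0,0,0,0,0,-49,80],[0,0,0,0,0,-56,80],[0,0,0,0,0,-63,80],[0,0,0,0,0,-70,80]]]'
python3 -m jog '[[[0,0,0,0,0,-7,80],[0,0,0,0,0,-12,80],[0,0,0,0,0,-12,80],[0,0,0,0,0,-12,80],[0,0,0,0,0,-12,80]]]'
python3 - <<'E'
from h import *
s=bot.camera("scene")
b=cv2.resize(s[140:260,205:345],None,fx=5,fy=5,interpolation=cv2.INTER_CUBIC)
cv2.imwrite("pics/d5.png",np.clip(b*1.4,0,255).astype(np.uint8))
o=bot.get_obs();print(o['eef_pos'],o['ft_force'],o['joint_pos'],o['tool_rot'])
E
```

```text
clock: 7.6
eef_pos: [0.5654, -0.2066, 0.1719]
tool_rot: [-0.508, 0.862, -0.0, 0.0]
ft_force: [-0.4, -0.6, -1.0]
grip_width: 0.0584
clock: 8.43
eef_pos: [0.5653, -0.2066, 0.1716]
tool_rot: [0.078, 0.997, -0.0, 0.0]
ft_force: [0.4, -0.1, 0.0]
grip_width: 0.0586
clock: 9.27
eef_pos: [0.5653, -0.2066, 0.1716]
tool_rot: [0.636, 0.772, 0.0, 0.0]
ft_force: [-0.4, -0.5, -0.9]
grip_width: 0.0588
clock: 9.68
eef_pos: [0.5654, -0.2066, 0.1715]
tool_rot: [0.71, 0.704, 0.0, 0.0]
ft_force: [-0.2, -0.5, -1.1]
grip_width: 0.0589
[ 0.56537684 -0.20657782  0.17141871] [ 1.29875457 -0.66494669  0.3188076 ] [-3.50320777e-01  4.76765882e-01  1.69725696e-01  1.26364965e+00
  2.03116347e-05  1.22919064e+00] [7.10181306e-01 7.04018828e-01 3.18436874e-05 4.38675051e-05]
```

View pics/d5.png

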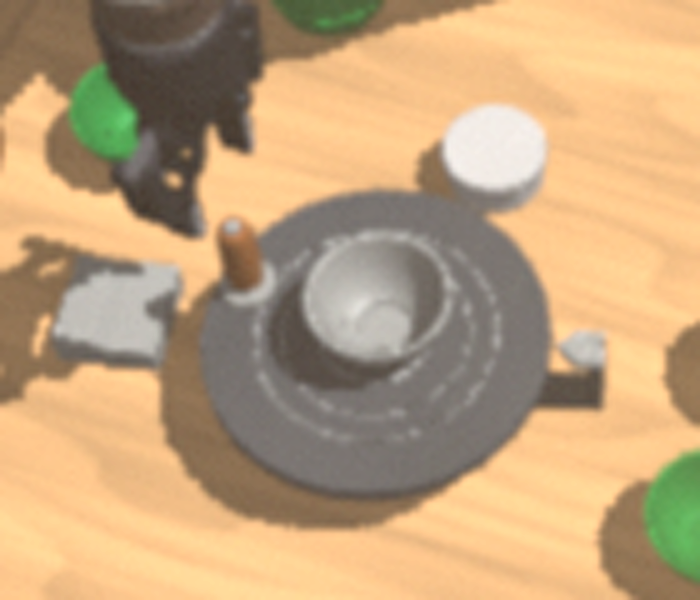

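```bash
python3 - <<'E'
from h import *
p=ray("scene",(232.5)/5-.5+205,(226.5)/5-.5+140,.128);d=p-[.567,-.114,.128];print(p,np.hypot(*d[:2]),np.degrees(np.arctan2(d[1],d[0]))%360)
E
C=5,10,15,20,25,30,35,40,45,50
python3 rows.py 268 140 2,4,7,11,15,20,25,30,35,40 $C $C 5,10,15,20,25,30,35,38,40,41
```

```text
[ 0.56075413 -0.20322912  0.128     ] 0.08944745569990911 265.995935072715
268.0 [[[0.003,-0.0,0,0,0,2,140],[0.006,0.0,0,0,0,4,140],[0.011,0.0,0,0,0,7,140],[0.018,0.001,0,0,0,11,140],[0.024,0.002,0,0,0,15,140],[0.032,0.004,0,0,0,20,140],[0.039,0.007,0,0,0,25,140],[0.046,0.011,0,0,0,30,140],[0.053,0.015,0,0,0,35,140],[0.06,0.019,0,0,0,40,140]]]
308.0 [[[0.006,0.005,0,0,0,5,140],[0.012,0.011,0,0,0,10,140],[0.017,0.017,0,0,0,15,140],[0.021,0.024,0,0,0,20,140],[0.025,0.031,0,0,0,25,140],[0.029,0.038,0,0,0,30,140],[0.031,0.046,0,0,0,35,140],[0.033,0.053,0,0,0,40,140],[0.035,0.061,0,0,0,45,140],[0.035,0.069,0,0,0,50,140]]]
358.0 [[[-0.0,0.008,0,0,0,5,140],[-0.001,0.016,0,0,0,10,140],[-0.002,0.024,0,0,0,15,140],[-0.004,0.032,0,0,0,20,140],[-0.007,0.039,0,0,0,25,140],[-0.011,0.046,0,0,0,30,140],[-0.015,0.053,0,0,0,35,140],[-0.019,0.06,0,0,0,40,140],[-0.025,0.066,0,0,0,45,140],[-0.03,0.072,0,0,0,50,140]]]
408.0 [[[-0.006,0.005,0,0,0,5,140],[-0.013,0.01,0,0,0,10,140],[-0.02,0.014,0,0,0,15,140],[-0.027,0.017,0,0,0,20,140],[-0.035,0.02,0,0,0,25,140],[-0.042,0.022,0,0,0,30,140],[-0.05,0.023,0,0,0,35,140],[-0.055,0.023,0,0,0,38,140],[-0.058,0.024,0,0,0,40,140],[-0.06,0.024,0,0,0,41,140]]]
```

```bash
python3 -m jog '[[[0,0,-0.025,0,0,0,80],[0,0,-0.05,0,0,0,80],[0,0,-0.075,0,0,-2,80],[0,0,-0.075,0,0,-2,110],[0,0,-0.075,0,0,-2,140],[0,0,-0.075,0,0,-2,140],[0,0,-0.075,0,0,-2,140],[0,0,-0.075,0,0,-2,140]]]'
```

```text
clock: 10.4
eef_pos: [0.5668, -0.2071, 0.0984]
tool_rot: [0.723, 0.691, 0.001, 0.002]
ft_force: [0.3, 0.9, -0.5]
grip_width: 0.0385
```

```bash
python3 -m jog '[[[0.003,0,0,0,0,2,140],[0.006,0.0,0,0,0,4,140],[0.011,0.0,0,0,0,7,140],[0.018,0.001,0,0,0,11,140],[0.024,0.002,0,0,0,15,140],[0.032,0.004,0,0,0,20,140],[0.039,0.007,0,0,0,25,140],[0.046,0.011,0,0,0,30,140],[0.053,0.015,0,0,0,35,140],[0.06,0.019,0,0,0,40,140]]]'
python3 -m jog '[[[0.006,0.005,0,0,0,5,140],[0.012,0.011,0,0,0,10,140],[0.017,0.017,0,0,0,15,140],[0.021,0.024,0,0,0,20,140],[0.025,0.031,0,0,0,25,140],[0.029,0.038,0,0,0,30,140],[0.031,0.046,0,0,0,35,140],[0.033,0.053,0,0,0,40,140],[0.035,0.061,0,0,0,45,140],[0.035,0.069,0,0,0,50,140]]]'
python3 -c "
from workcell import bot
o=bot.get_obs();print(o['joint_pos'])"
```

```text
clock: 11.23
eef_pos: [0.6257, -0.1882, 0.0978]
tool_rot: [0.441, 0.898, -0.001, 0.001]
ft_force: [-2.0, -0.9, 0.1]
grip_width: 0.0385
clock: 12.07
eef_pos: [0.6615, -0.1195, 0.0978]
tool_rot: [0.02, 1.0, -0.001, 0.001]
ft_force: [0.2, -2.6, -0.6]
grip_width: 0.0383
[-0.17790896  0.66265912  0.29050376  1.19563959 -0.0018616  -0.1369342 ]
```

```bash
python3 -m jog '[[[0,0.008,0,0,0,5,140],[-0.001,0.016,0,0,0,10,140],[-0.002,0.024,0,0,0,15,140],[-0.004,0.032,0,0,0,20,140],[-0.007,0.039,0,0,0,25,140],[-0.011,0.046,0,0,0,30,140],[-0.015,0.053,0,0,0,35,140],[-0.019,0.06,0,0,0,40,140],[-0.025,0.066,0,0,0,45,140],[-0.03,0.072,0,0,0,50,140]]]'
python3 -m jog '[[[-0.006,0.005,0,0,0,5,140],[-0.013,0.01,0,0,0,10,140],[-0.02,0.014,0,0,0,15,140],[-0.027,0.017,0,0,0,20,140],[-0.035,0.02,0,0,0,25,140],[-0.042,0.022,0,0,0,30,140],[-0.05,0.023,0,0,0,35,140],[-0.055,0.023,0,0,0,38,140],[-0.058,0.024,0,0,0,40,140],[-0.06,0.024,0,0,0,41,140]]]'
python3 - <<'E'
from h import *
s=bot.camera("scene")
b=cv2.resize(s[140:260,205:345],None,fx=5,fy=5,interpolation=cv2.INTER_CUBIC)
cv2.imwrite("pics/d6.png",np.clip(b*1.4,0,255).astype(np.uint8))
o=bot.get_obs();print(o['eef_pos'],o['ft_force'],o['joint_pos'],o['tool_rot'])
E
python3 rows.py 449 140 3,6,10,14,17,19,20,20
```

```text
clock: 12.9
eef_pos: [0.6316, -0.0471, 0.0978]
tool_rot: [-0.404, 0.915, -0.001, 0.001]
ft_force: [1.2, -1.2, -0.9]
grip_width: 0.0383
clock: 13.73
eef_pos: [0.5718, -0.0226, 0.098]
tool_rot: [-0.698, 0.716, -0.002, 0.001]
ft_force: [1.6, -0.0, -0.1]
grip_width: 0.0385
[ 0.57136292 -0.02256011  0.09784566] [ 1.15453985 -0.35634979  1.39961955] [-3.94858444e-02  4.74419022e-01 -3.75647814e-02  1.05547184e+00
  4.18299808e-05 -1.58447790e+00] [-0.69792405  0.71616984 -0.0011977   0.00116447]
449.0 [[[-0.005,-0.0,0,0,0,3,140],[-0.01,-0.0,0,0,0,6,140],[-0.016,-0.001,0,0,0,10,140],[-0.022,-0.002,0,0,0,14,140],[-0.027,-0.004,0,0,0,17,140],[-0.03,-0.004,0,0,0,19,140],[-0.032,-0.005,0,0,0,20,140],[-0.032,-0.005,0,0,0,20,140]]]
```

View pics/d6.png

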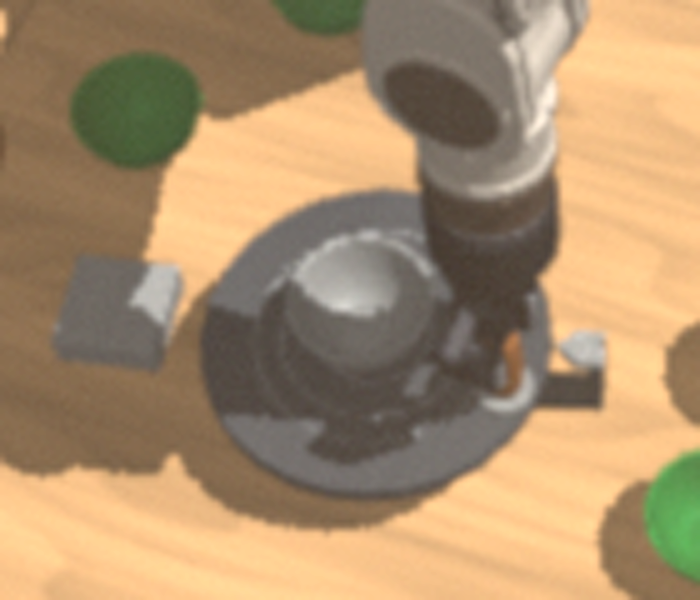

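The handle at (512,370) is about 20° short of the pointer, and the bowl is upright. Last push, then release, lift and clear.

```bash
python3 -m jog '[[[-0.005,0,0,0,0,3,140],[-0.01,0,0,0,0,6,140],[-0.016,-0.001,0,0,0,10,140],[-0.022,-0.002,0,0,0,14,140],[-0.027,-0.004,0,0,0,17,140],[-0.03,-0.004,0,0,0,19,140],[-0.032,-0.005,0,0,0,20,140],[-0.032,-0.005,0,0,0,20,140]]]'
python3 -m jog '[[[0.003,0,0,0,0,0,80],[0.003,0,0,0,0,0,80],[0.003,0,0,0,0,0,80],[0.003,0,0.02,0,0,0,80],[0.003,0,0.05,0,0,0,80],[0.003,0,0.09,0,0,0,80],[0.003,0,0.12,0,0,0,80]]]'
python3 -m jog '[[[-0.02,-0.03,0.01,0,0,0,80],[-0.04,-0.065,0.02,0,0,0,80],[-0.06,-0.1,0.02,0,0,0,80],[-0.08,-0.135,0.02,0,0,0,80],[-0.1,-0.17,0.02,0,0,0,80],[-0.12,-0.205,0.02,0,0,0,80],[-0.14,-0.24,0.02,0,0,0,80],[-0.16,-0.275,0.02,0,0,0,80],[-0.18,-0.31,0.02,0,0,0,80],[-0.2,-0.345,0.02,0,0,0,80]]]'
python3 - <<'E'
from h import *
t=bot.camera("top");s=bot.camera("scene")
cv2.imwrite("pics/t9.png",t);cv2.imwrite("pics/s9.png",s)
a=cv2.resize(t[130:270,285:445],None,fx=4,fy=4,interpolation=cv2.INTER_CUBIC)
cv2.imwrite("pics/e1.png",np.clip(a*1.6,0,255).astype(np.uint8))
E
```

```text
clock: 14.45
eef_pos: [0.5392, -0.0276, 0.0973]
tool_rot: [0.811, -0.585, 0.001, -0.001]
ft_force: [1.3, 0.6, 1.5]
grip_width: 0.0386
clock: 15.03
eef_pos: [0.5413, -0.0276, 0.2181]
tool_rot: [0.811, -0.585, -0.0, 0.0]
ft_force: [1.2, 0.9, 0.3]
grip_width: 0.0585
clock: 15.87
eef_pos: [0.3399, -0.3738, 0.2361]
tool_rot: [0.811, -0.585, -0.0, -0.0]
ft_force: [2.0, -0.1, 1.2]
grip_width: 0.0585
```

View pics/e1.png

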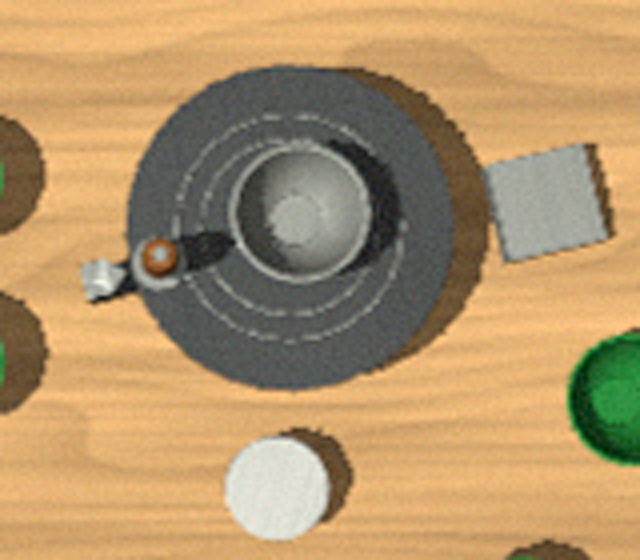

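The handle, top at (160,255), stands in line with the pointer at (105,278). The bowl at (300,211) is upright and central, with tin and block in place. A numeric check follows.

```bash
python3 - <<'E'
from h import *
f=lambda x,y,z:ray("top",(x+.5)/4-.5+285,(y+.5)/4-.5+130,z)
c=f(291,227,.06);print(c)
for n,p in(("handle",(160,255,.128)),("collar",(158,261,.064)),("post",(104,279,.064)),("bowl",(301,212,.105))):
    d=(f(*p)-c)[:2];print(n,np.hypot(*d).round(4),np.degrees(np.arctan2(d[1],d[0])).round(1))
d=cv2.absdiff(cv2.imread("pics/top0.png"),cv2.imread("pics/t9.png")).max(2)
for n,r in(("tin",(232,272,335,375)),("block",(162,198,402,440)),("hammer",(165,260,130,182)),("mallet",(185,285,465,515))):print(n,(d[r[0]:r[1],r[2]:r[3]]>40).sum())
E
```

```text
[ 0.56700371 -0.11431458  0.06      ]
handle 0.093 105.3
collar 0.0934 104.0
post 0.1319 105.1
bowl 0.0056 -31.0
tin 0
block 4
hammer 0
mallet 1408
```

The numbers agree. The mallet difference is probably the arm or its shadow, so I'll use the last picture to check.

```bash
python3 - <<'E'
import cv2,numpy as np
a=[cv2.imread(f"pics/{n}.png")[150:300,400:560] for n in("top0","t9")]
cv2.imwrite("pics/f.png",cv2.resize(np.hstack(a),None,fx=2.5,fy=2.5))
E
```

```text
(no output)
```

View pics/f.png

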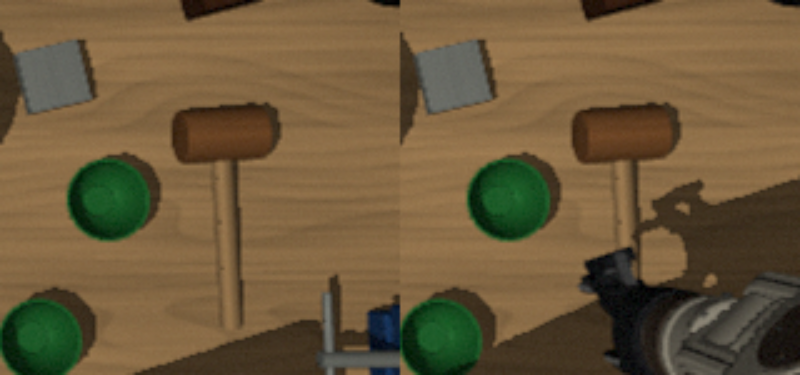

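The mallet hasn't moved (head at (225,133) before, (625,133) after). The gripper hovers 0.23 m above the bench and only hides part of it. Handing in.

```bash
python3 -c "
from workcell import bot
print(bot.job_done(), bot.get_obs()['clock'])"
```

```text
the job is handed in; nothing more can be done
the job is handed in; nothing more can be done
```

I pushed the turntable anticlockwise by its handle, with the fingers loosely round it. It passed the pointer once, went on through one whole further turn, and stopped with the handle at the pointer again. The pace was about 60°/s, with one pause about three quarters of a turn in to turn the wrist back. The job took about 16 s of the 64 s, and the wrist force I read after each move stayed at about 4 N or less.

- **Handle:** in the last top picture it stands at 105.3° (its collar reads 104.0°), against 105.1° for the pointer. That is about 1° off at most.
- **Bowl:** it is upright with its centre about 6 mm from the axis, about the same distance as at the start.
- **Other things:** tin, block and hammer show no change between the first and last pictures. The mallet check failed on pixel differences, but a side-by-side view showed only the hovering gripper and its shadow, with the mallet where it was.
- **Disagreement:** the two cameras put the plate centre up to 6 mm apart. I used the top camera's value, since its radii matched the known dimensions.

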